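Blow off the filter cube with the two-stage duster

TASK

Two pistol-shaped dust-off guns lie on their sides on the table. Take the long-nosed one, the one aimed at the filter cube, where it lies: squeeze its trigger against the grip, past the pressure point and fully into the second stage, keep it fully squeezed for about a second so that the strong jet cleans the cube, then let go and move clear. Leave the gun and the cube where they are, still lined up, and do not touch the stub-nosed gun.

Things in the scene. Friction and masses are not known exactly. Their poses are not given: they have to be found in the camera images.
- duster: long-nosed dust gun, loose, 0.45 kg, lying on its side, 40 mm high. Origin: on the table under the middle of the squeeze. x: along the jet, y: from foot to barrel, z up. Black grip: x -24 to +4, y -56 to +28, z 4 to 36 mm. Barrel block: x -50 to +54, y +28 to +70, z 0 to 40. Dark foot and gas cartridge at y -55 to -107. Squeeze along x at y = 0 between grip back and trigger
- nozzle (a point): open tip of the long gun's thin nozzle tube (8 mm across): at x = +134, y = +48, z = +20 mm in the gun's frame; the jet leaves along the gun's x
- duster_first (a joint): first stage of the long gun's trigger, an aluminium block in front of the grip (x +24 mm at its face when released, y -17 to +17, z 8 to 32 mm in the gun's frame) that slides straight along -x into the grip: 0 released, 0.006 m at the pressure point. Spring-returned, 2 N rising to 4 N. Grip back to trigger face: 48 mm released
- duster_second (a joint): second stage of the same trigger: stays 0 until the push exceeds 9 N (pressure point), then grows to 0.006 m, fully in at 12 N, when grip back to trigger face measures 36 mm; spring-returned. A grip of 25 to 40 N is ample; a weak one stops at the pressure point
- filter_cube: small black filter cube with round windows, 38 x 30 mm, 36 mm high, loose, standing about 50 mm past the tip of the long nozzle; origin at the centre of its underside
- stub_duster: the other dust gun: same shape, size, origin and axes as the long-nosed one, but its nozzle is a thick stub 24 mm across ending at x = +76 mm, aimed at a plain black lens tube; not to be touched
There are look-alikes about, which are no part of the job. What is shaped like the filter_cube but pink is not meant.

How it is judged:
By the outcome, as a careful person would: the job done as asked, in the order asked, and still so for the second after the job is handed in, with the robot touching nothing.
It also fails if it takes over 29 s, if anything falls off the work surface, if the arm or the gripper's body presses on something with over 40 N, if the wrist force passes 120 N, or if a joint passes its speed limit or range.

ROBOT

A 6-joint arm with a two-finger parallel gripper is mounted at the origin on a cart in front of the work surface, level with it; the furniture and walls round the work are solid. World frame = base frame: x ahead of the robot, y to its left, z up, the work surface at z = 0. Lengths are in m, angles in rad, forces in N, time in s.
With the tool pointing down it reaches from about 0.3 to 0.875 m from the base axis. Payload 6.4 kg.
Tool frame: the origin (TCP) lies midway between the tips of the shut fingers; the grasp point (between the pads) lies 19 mm behind it; z points along the fingers, y is the line along which they close (so a half turn about z gives the same grasp; the last joint's range is limited). The gripper opens to 85 mm and grips with 20 to 120 N. Pads are 22 mm wide; open, the fingers measure 114 mm over their backs; the gripper's body (76 mm by 85 mm) begins 54 mm behind the grasp point. The pads swing forward as they close: fully open they stand 13 mm farther back than shut.
Start: joints at [1.079, 0.181, 1.607, -0, 1.354, -0.206], TCP at [0.162, 0.552, 0.231] pointing down, gripper open.
Joint ranges: [-2.99, 2.99], [-0.89, 2.07], [0.3, 2.58], [-1.14, 4.28], [0, 2.63], [-3.12, 3.12]. Speed limits (rad/s): [2.57, 2.57, 3.01, 3.14, 3.14, 3.14].

INTERFACE

Orientations are given as a rotation vector (axis times angle).
In Python, from cell import bot gives the robot as it stands. The module is installed in compiled form; this text tells all that it offers.
- The arm moves only by the tool step_arm, never from a script. Its argument "steps" is one flat list of numbers, 7 for each row, row after row: the shift along the tool's x, y, z scaled (see below), then the turn, a rotation vector about the tool's x, y, z scaled (see below), then the closure, from -1 (fully open) to 1 (shut), so that 0 is half open. In form: [tx, ty, tz, wx, wy, wz, jaw, tx, ty, tz, wx, wy, wz, jaw, ...]. A call has 1 to 10 rows; each row shifts and turns the commanded pose from where the row before left it, along the tool's axes as they then stand; what a row does not reach is not made up. The controller multiplies each number of a shift by 0.3 m and each number of a turn by 180 degrees. A row lasts 1/12 s, in which the tool goes at most 41.7 mm and 7.16 degrees, less where a joint would pass 70% of its speed; a pose out of reach is approached as far as the arm can. A call with a number of a shift or a turn outside -1 to 1 is refused whole. A call with a gripper value outside its range is refused whole. The fingers move at their own pace and stop on an object; "squeeze" is the grip in N (left out, the last holds). Time passes only in rows, so rows that do not move let the fingers close. It gives the time, the measured TCP pose, the force, the opening and the grip force at its end, in the units of the state.
- bot.get_obs(): the state, without advancing time (a new reading comes with each control period).
- bot.capture(name): name is "scene" or "top" or "wrist"; returns the picture (384x512x3 uint8, red, green, blue); there is no depth.
- bot.calibration(name): a dict with "camera_matrix" (3x3 intrinsics, pixels), "world_from_camera" (4x4, takes a point from camera to world coordinates). Camera axes: x right, y up, looking along -z (the intrinsics and any distortion apply to the point x, -y, -z); pixel columns grow to the right and rows downward; lengths in m; the calibration is good to about 2 mm. A picture is of the moment at which its call begins: read the wrist's pose just before it. calibration takes no time and is no camera call; for the wrist camera it gives the pose at the moment of the call.
- bot.sign_off(): hands the job in; it is judged then, once.
Trained networks look in the newest picture that a camera, given by its name, has taken for a name from the list of things; names that differ only in an ending like _2 or _b are one class to them, and where a whole thing is asked for, a point or a joint stands for the part that bears it (a point fixed in the world has none). Each returns a list of dicts, best first, with "p" (0 to 1); they miss things now and then, are a little off and sometimes report something else, mostly with a low value. They report only what shows in the picture. A call takes as long as a camera call. They do not tell look-alikes from the thing itself.
- bot.recognise(camera, target): "location" ([x, y, z] in m, in world coordinates, good to about 4 mm: the middle of the surface that is visible of it).
- bot.regions_of(camera, target): "pixels" (384x512 bool, what is visible of it).
- bot.landmark_of(camera, target): "location" ([x, y, z] in m, in world coordinates, good to about 4 mm: a listed point, or the origin of a listed thing).
The state is a dict: "clock": time; "joint_pos": joint angles; "qd": joint speeds; "effort": joint torques, N m; "tool_pos": TCP position; "ee_rot": TCP orientation; "contact_force": force on the tool from outside, world axes, zero at the start; "ft_torque": the same for the moment, N m; "finger_gap": finger opening in m; "gripper_force": force on a finger pad.
Only numpy, scipy, OpenCV 4.12 (cv2) and the standard library are available. Lean on these libraries where they do the work, as an engineer would, in place of code of your own. Each camera call takes 0.05 s, during which the arm holds its last target. There are 200 camera calls.

## Working session

There is one attempt and no reset: what is moved stays moved. The work goes in short steps, Python scripts to look and compute and a tool call to move; the robot and the scene stay as the last step left them, time stands still between calls to the robot, and variables do not carry over. Pictures are saved under pics/ and viewed, at most 10 in all, crops included, and the job is handed in when it is done.

Besides the shell and the picture viewer there is one more tool, called after "Call:" as name(argument=value, ...) on one line, values as JSON. step_arm: Moves the arm, as the interface text tells. Shifts and turns lie within -1 to 1; 1 stands for 0.3 m of shift or 180 degrees of turn. Its arguments: {"type":"object","properties":{"steps":{"type":"array"},"squeeze":{"type":"number"}},"required":["steps"]}

```bash
mkdir -p pics
python3 - <<'E'
from cell import bot
import cv2, numpy as np
o=bot.get_obs(); print(o['clock'],o['tool_pos'],o['ee_rot'],o['finger_gap'])
for c in ['top','scene']:
    im=bot.capture(c); cv2.imwrite(f'pics/{c}0.png',im[:,:,::-1])
    for t in ['duster','nozzle','filter_cube','stub_duster','duster_first']:
        for f in ['recognise','landmark_of']:
            try: print(c,t,f,[(np.round(d['location'],4).tolist(),round(d['p'],2)) for d in getattr(bot,f)(c,t)])
            except Exception as e: print(c,t,f,e)
print(bot.get_obs()['clock'])
E
```

```text
0.0 [0.16184008 0.55118105 0.2303909 ] [-4.47354486e-01 -3.10899567e+00  2.56756080e-03] 0.08540622608842038
top duster recognise [([0.5135, 0.3036, 0.0353], 0.95)]
top duster landmark_of [([0.5175, 0.2792, 0.0011], 0.86)]
top nozzle recognise [([0.5103, 0.2998, 0.0313], 0.71)]
top nozzle landmark_of [([0.6586, 0.3014, 0.0166], 0.98)]
top filter_cube recognise [([0.7152, 0.2068, 0.032], 0.72), ([0.6976, 0.2878, 0.0327], 0.67)]
top filter_cube landmark_of [([0.7217, 0.206, -0.0001], 0.61), ([0.7029, 0.2902, -0.0025], 0.59)]
top stub_duster recognise [([0.5389, -0.2359, 0.0357], 0.86), ([0.527, 0.272, 0.0327], 0.63)]
top stub_duster landmark_of [([0.5407, -0.2543, 0.0017], 0.77)]
top duster_first recognise [([0.5324, 0.2748, 0.0336], 0.43)]
top duster_first landmark_of it knows: duster, filter_cube, nozzle, stub_duster
scene duster recognise [([0.5063, 0.2984, 0.0327], 0.63)]
scene duster landmark_of [([0.5168, 0.2784, 0.0013], 0.59)]
scene nozzle recognise [([0.5001, 0.3018, 0.0343], 0.78)]
scene nozzle landmark_of [([0.653, 0.3056, 0.0208], 0.92)]
scene filter_cube recognise [([0.7001, 0.2834, 0.024], 0.61), ([0.7129, 0.202, 0.032], 0.51)]
scene filter_cube landmark_of [([0.7082, 0.2923, 0.0006], 0.53), ([0.7242, 0.2094, -0.0012], 0.51)]
scene stub_duster recognise [([0.5273, -0.2377, 0.0345], 0.94)]
scene stub_duster landmark_of [([0.5393, -0.2543, -0.003], 0.75)]
scene duster_first recognise [([0.5289, 0.2644, 0.0259], 0.61)]
scene duster_first landmark_of it knows: duster, filter_cube, nozzle, stub_duster
1.0
```

View pics/top0.png

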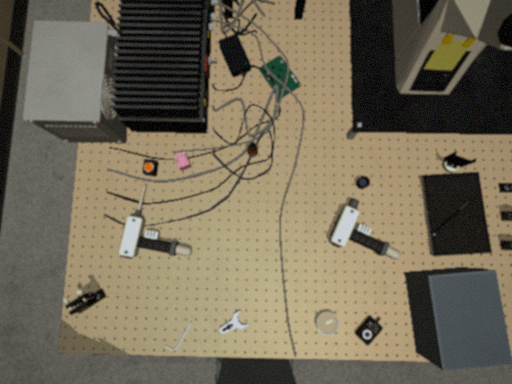

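View pics/scene0.png

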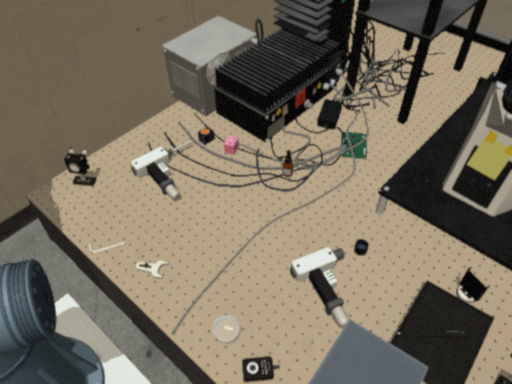

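The top view shows the long gun's white barrel at about (131,236), its foot to the right at (185,249), and its nozzle tip at (143,186). It aims at the black cube with an orange window at (150,168). The pink look-alike is at (182,160) and the stub gun at (345,225). The scene view agrees, and so do the network points: yaw is about -10° and origin to nozzle measures 141 mm against the stated 142 mm. I'll move above the gun next.

Call:
step_arm(steps=[-0.116,-0.0447,0,0,0,0,-1,-0.116,-0.0447,0,0,0,0,-1,-0.116,-0.0447,0,0,0,0,-1,-0.116,-0.0447,0,0,0,0,-1,-0.116,-0.0447,0,0,0,0,-1,-0.116,-0.0447,0,0,0,0,-1,-0.116,-0.0447,0,0,0,0,-1,-0.116,-0.0447,0,0,0,0,-1,-0.116,-0.0447,0,0,0,0,-1,-0.116,-0.0447,0,0,0,0,-1], squeeze=35)

```text
clock: 1.83
tool_pos: [0.4595, 0.3236, 0.2315]
ee_rot: [0.447, 3.109, 0.0]
contact_force: [-0.8, 0.6, -0.0]
finger_gap: 0.0852
gripper_force: 0.0
```

Call:
step_arm(steps=[-0.116,-0.0447,0,0,0,0,-1,-0.116,-0.0447,0,0,0,0,-1,0,0,0,0,0,0.0386,-1,0,0,0,0,0,0.0386,-1,0,0,0,0,0,0.0386,-1,0,0,0,0,0,0.0386,-1,0,0,0,0,0,0.0386,-1,0,0,0,0,0,0.0386,-1,0,0,0,0,0,0.0386,-1,0,0,0,0,0,0.0386,-1])

```text
clock: 2.67
tool_pos: [0.5174, 0.2795, 0.2313]
ee_rot: [-1.853, -2.537, 0.0]
contact_force: [-0.5, -0.1, 0.1]
finger_gap: 0.0853
gripper_force: 0.0
```

Call:
step_arm(steps=[0,0,0,0,0,0.0386,-1,0,0,0,0,0,0.0386,-1,0,0,0,0,0,0.0386,-1,0,0,0,0,0,0.0386,-1,0,0,0,0,0,0,-1,0,0,0,0,0,0,-1])

```text
clock: 3.17
tool_pos: [0.5174, 0.2796, 0.2313]
ee_rot: [2.398, 2.029, -0.0]
contact_force: [0.6, 0.4, 0.3]
finger_gap: 0.0856
gripper_force: 0.0
```

```bash
cat > h.py <<'E'
from cell import bot
import cv2, numpy as np
from scipy.spatial.transform import Rotation as R
def pix2world(cam,uv,z,cal=None):
    c=cal or bot.calibration(cam); K=np.array(c['camera_matrix']);T=np.array(c['world_from_camera'])
    uv=np.atleast_2d(uv).astype(float)
    d=np.linalg.solve(K,np.c_[uv,np.ones(len(uv))].T).T*[1,-1,-1]
    d=d@T[:3,:3].T; p=T[:3,3]; return p+d*((z-p[2])/d[:,2])[:,None]
def world2pix(cal,P):
    K=np.array(cal['camera_matrix']);T=np.array(cal['world_from_camera'])
    q=(np.atleast_2d(P)-T[:3,3])@T[:3,:3]*[1,-1,-1]; q=q@K.T; return q[:,:2]/q[:,2:]
def gun(o,yaw,P):
    P=np.atleast_2d(P)/1000.; c,s=np.cos(yaw),np.sin(yaw)
    return np.c_[o[0]+c*P[:,0]-s*P[:,1],o[1]+s*P[:,0]+c*P[:,1],P[:,2]]
E
python3 - <<'E'
from h import *
o=bot.get_obs(); print(o['clock'],o['tool_pos'],R.from_rotvec(o['ee_rot']).as_matrix().round(4).tolist(),o['joint_pos'].round(3))
cal=bot.calibration('wrist'); im=bot.capture('wrist'); cv2.imwrite('pics/wraw.png',im[:,:,::-1])
np.savez('wcal.npz',**cal)
for t in ['duster','nozzle','filter_cube']:
    print(t,[(d['location'].round(4).tolist() if hasattr(d['location'],'round') else d['location'],round(d['p'],2)) for d in bot.landmark_of('wrist',t)])
cv2.imwrite('pics/w1.png',cv2.resize(im,(768,576))[:,:,::-1])
E
```

```text
3.1667 [0.51737604 0.27956742 0.23127179] [[0.1658, 0.9862, -0.0], [0.9862, -0.1658, -0.0], [-0.0001, -0.0, -1.0]] [ 0.294  0.21   1.573 -0.     1.359  0.46 ]
duster [([0.6529, 0.3006, 0.0155], 0.62), ([0.512, 0.2766, -0.0001], 0.56)]
nozzle [([0.658, 0.3044, 0.0158], 0.58)]
filter_cube [([0.7242, 0.2115, 0.0011], 0.71), ([0.7021, 0.2953, -0.0044], 0.63)]
```

View pics/w1.png

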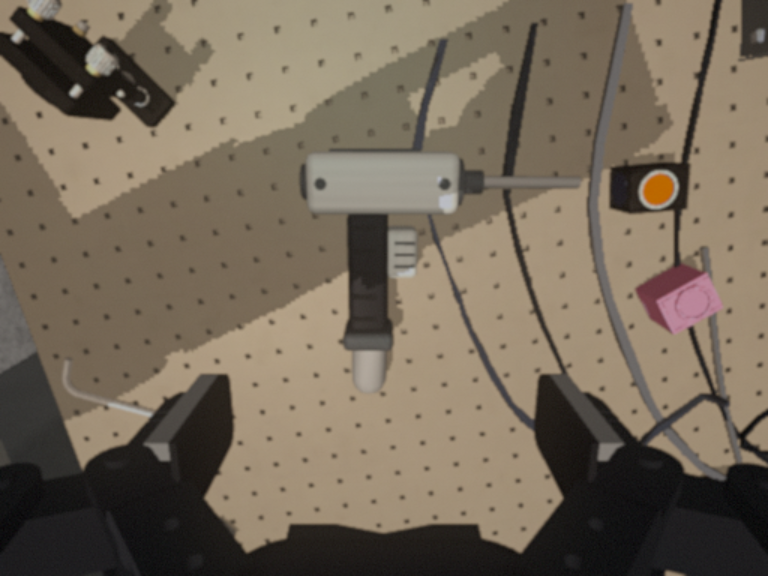

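The wrist view (scaled 1.5x) shows the barrel at (303-463, 152-213), the grip's left edge at x≈348 and the trigger face at x≈417, y≈252. The tube ends at (580,183), in line with the orange-windowed cube at (650,188). The tool is already parallel to the gun, so I'll fit the pose from these pixels.

Run:
```python
from h import *
cal=dict(np.load('wcal.npz'))
pts={'gripL':((348,255),36),'trigF':((417,252),32),'trigTop':((404,229),32),'trigBot':((404,277),32),'barTL':((306,152),40),'barTR':((462,152),40),'barBL':((306,213),40),'barBR':((462,213),40),'tip':((580,183),20),'tubebase':((484,182),20),'grip_c_low':((369,330),36)}
o=bot.get_obs(); Rt=R.from_rotvec(o['ee_rot']).as_matrix()
for k,(p,z) in pts.items():
    w=pix2world('wrist',np.array(p)/1.5,z/1000,cal)[0]
    print(k,w.round(4),'tool mm',((w-o['tool_pos'])@Rt*1000).round(1))
# edges fit on the model, optimise pose
from scipy.optimize import least_squares
M={'gripL':((-24,0,36),'u'),'trigF':((24,0,32),'u'),'trigTop':((20,17,32),'v'),'trigBot':((20,-17,32),'v'),'barTL':((-50,70,40),'uv'),'barTR':((54,70,40),'uv'),'barBL':((-50,28,40),'uv'),'barBR':((54,28,40),'uv'),'tip':((134,48,20),'uv')}
def f(x):
    r=[]
    for k,(g,a) in M.items():
        d=world2pix(cal,gun(x[:2],x[2],g))[0]-np.array(pts[k][0])/1.5
        r+= [d['uv'.index(c)] for c in a]
    return np.array(r)
s=least_squares(f,[.517,.279,-.17],loss='soft_l1'); print(s.x,np.degrees(s.x[2]),f(s.x).round(1))
print('target in tool mm',((np.r_[s.x[:2],0]-o['tool_pos'])@Rt*1000).round(1),'toolyaw',np.degrees(np.arctan2(Rt[1,1],Rt[0,1])))
```

```text
gripL [0.4929 0.283  0.036 ] tool mm [ -0.7 -24.7 195.3]
trigF [0.5395 0.2764 0.032 ] tool mm [  0.5  22.4 199.3]
trigTop [0.5332 0.2935 0.032 ] tool mm [ 16.4  13.3 199.3]
trigBot [0.528  0.2604 0.032 ] tool mm [-17.1  13.7 199.3]
barTL [0.4794 0.3537 0.04  ] tool mm [ 66.7 -49.8 191.3]
barTR [0.5771 0.3371 0.04  ] tool mm [ 66.7  49.2 191.3]
barBL [0.4714 0.3159 0.04  ] tool mm [ 28.1 -51.4 191.3]
barBR [0.5722 0.2988 0.04  ] tool mm [ 28.2  50.9 191.3]
tip [0.6569 0.3027 0.02  ] tool mm [ 46.1 133.7 211.3]
tubebase [0.5923 0.3143 0.02  ] tool mm [ 46.8  68.1 211.3]
grip_c_low [0.4975 0.2274 0.036 ] tool mm [-54.8 -10.8 195.3]
[ 0.51576698  0.27891208 -0.17290857] -9.906931360977026 [-0.8  0.1  0.4  0.8 -1.5 -2.9  3.9 -2.3  0.1  0.8  1.8  1.4 -0.9 -0.3]
target in tool mm [ -0.9  -1.5 231.3] toolyaw -9.631178964250838
```

The fit agrees with the stated sizes: the origin is 1 mm and 1.5 mm off the tool axis, and yaw is within 0.3°. I'll pre-close part way and come down.

Call:
step_arm(steps=[-0.003,-0.01,0.125,0,0,0.0015,-0.35,0,0,0.125,0,0,0,-0.35,0,0,0.125,0,0,0,-0.35,0,0,0.125,0,0,0,-0.35,0,0,0.08,0,0,0,-0.35,0,0,0,0,0,0,-0.35,0,0,0,0,0,0,-0.35])

```text
clock: 3.95
tool_pos: [0.5133, 0.2789, 0.0563]
ee_rot: [-2.405, -2.019, 0.005]
contact_force: [0.8, 0.2, 0.3]
finger_gap: 0.0576
gripper_force: 0.0
```

Run:
```python
from h import *
o=bot.get_obs(); print(o['clock'],o['tool_pos'],o['finger_gap'])
cal=bot.calibration('wrist'); im=bot.capture('wrist'); cv2.imwrite('pics/w2.png',cv2.resize(im,(768,576))[:,:,::-1])
np.savez('wcal2.npz',**cal)
```

```text
3.95 [0.51327775 0.27888093 0.05627482] 0.05758602989855749
```

View pics/w2.png

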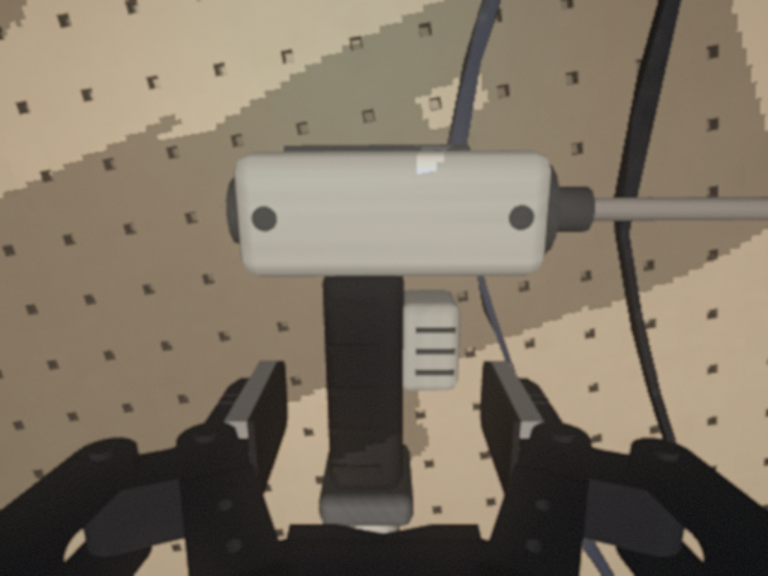

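The fingers (inner tips at x≈287 and 483, centre 385) stand either side of the grip's left edge (≈328) and the trigger face (≈458, y 292-388). The gun's cable beside the trigger is at (500,350). I'll compute the exact offset.

Run:
```python
from h import *
cal=dict(np.load('wcal2.npz')); o=bot.get_obs(); Rt=R.from_rotvec(o['ee_rot']).as_matrix()
for k,p,z in [('gripL',(327,340),36),('trigF',(458,340),32),('trigTop',(436,303),32),('trigBot',(436,388),32),('barL',(236,213),40),('barR',(552,213),40),('barBot',(390,275),40),('barTop',(390,152),40),('hose',(500,345),4)]:
    w=pix2world('wrist',np.array(p)/1.5,z/1000,cal)[0]
    print(k,((w-o['tool_pos'])@Rt*1000).round(1))
```

```text
gripL [  4.8 -21.6  22.3]
trigF [ 3.3 24.1 26.3]
trigTop [16.9 16.  26.3]
trigBot [-15.3  16.9  26.3]
barL [ 48.9 -48.3  18.3]
barR [48.9 50.6 18.3]
barBot [28.9  0.  18.3]
barTop [67.3 -0.1 18.3]
hose [-9.9 45.8 54.3]
```

Call:
step_arm(steps=[0,0,0.08,0,0,0,-0.35,0,0,0.05,0,0,0,-0.35,0,0,0.04,0,0,0,-0.35,0,0,0,0,0,0,-0.35,0,0,0,0,0,0,-0.22,0,0,0,0,0,0,-0.2,0,0,0,0,0,0,-0.18])

```text
clock: 4.58
tool_pos: [0.5156, 0.2796, 0.008]
ee_rot: [2.406, 2.018, 0.004]
contact_force: [-0.9, -0.7, 0.6]
finger_gap: 0.0502
gripper_force: 0.0
```

Call:
step_arm(steps=[0,0,0,0,0,0,-0.16,0,0,0,0,0,0,-0.14])

```text
clock: 4.75
tool_pos: [0.5158, 0.2795, 0.0076]
ee_rot: [2.406, 2.018, 0.005]
contact_force: [2.1, -0.9, 1.6]
finger_gap: 0.0488
gripper_force: 1.1
```

Call:
step_arm(steps=[0,0,0,0,0,0,-0.11])

```text
clock: 4.83
tool_pos: [0.5157, 0.2794, 0.0074]
ee_rot: [2.406, 2.018, 0.004]
contact_force: [2.4, 1.2, 2.5]
finger_gap: 0.0473
gripper_force: 1.2
```

Call:
step_arm(steps=[0,-0.003,0,0,0,0,-0.06,0,-0.003,0,0,0,0,-0.01,0,-0.003,0,0,0,0,0.03])

```text
clock: 5.08
tool_pos: [0.5125, 0.2798, 0.007]
ee_rot: [2.406, 2.018, 0.003]
contact_force: [3.5, -0.0, 2.2]
finger_gap: 0.0415
gripper_force: 7.3
```

Call:
step_arm(steps=[0,-0.003,0,0,0,0,0.08,0,-0.003,0,0,0,0,0.13,0,-0.002,0,0,0,0,0.2])

```text
clock: 5.33
tool_pos: [0.5094, 0.2804, 0.0078]
ee_rot: [2.407, 2.019, 0.001]
contact_force: [-1.9, -1.5, 12.8]
finger_gap: 0.0345
gripper_force: 33.4
```

Call:
step_arm(steps=[0,0,0,0,0,0,0.4,0,0,0,0,0,0,0.4,0,0,0,0,0,0,0.4])

```text
clock: 5.58
tool_pos: [0.5094, 0.2804, 0.0078]
ee_rot: [2.406, 2.019, 0.001]
contact_force: [-4.3, -2.5, 14.7]
finger_gap: 0.0349
gripper_force: 34.6
```

Run:
```python
from h import *
im=bot.capture('wrist'); cv2.imwrite('pics/w3.png',cv2.resize(im,(768,576))[:,:,::-1])
o=bot.get_obs();print(o['clock'],o['finger_gap'],o['gripper_force'])
```

```text
5.6333 0.034952975962885845 34.565895795822144
```

View pics/w3.png

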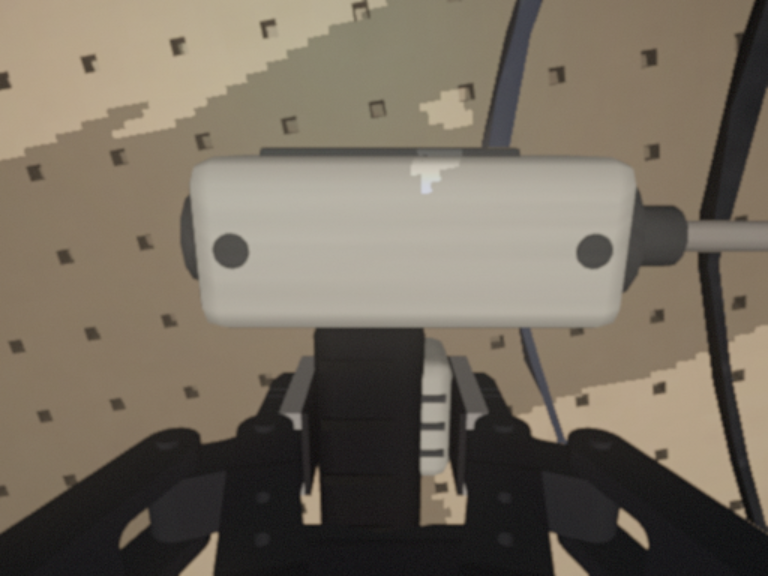

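The picture shows the trigger (420-448, y≈340-470) pushed fully in against the grip between the pads, with the gun straight and still parallel. I'll hold it, then release gradually with the motion mirrored so the gun isn't dragged.

Call:
step_arm(steps=[0,0,0,0,0,0,0.4,0,0,0,0,0,0,0.4,0,0,0,0,0,0,0.4,0,0,0,0,0,0,0.4,0,0,0,0,0,0,0.4,0,0,0,0,0,0,0.4,0,0,0,0,0,0,0.4,0,0,0,0,0,0,0.4])

```text
clock: 6.3
tool_pos: [0.5094, 0.2804, 0.0078]
ee_rot: [2.406, 2.019, 0.001]
contact_force: [-3.9, -1.9, 14.7]
finger_gap: 0.0347
gripper_force: 34.6
```

Call:
step_arm(steps=[0,0,0,0,0,0,0.15,0,0.002,0,0,0,0,0.08,0,0.003,0,0,0,0,0.03,0,0.003,0,0,0,0,-0.02,0,0.003,0,0,0,0,-0.07,0,0.003,0,0,0,0,-0.12,0,0.003,0,0,0,0,-0.18,0,0,0,0,0,0,-0.26,0,0,0,0,0,0,-0.35,0,0,0,0,0,0,-0.4])

```text
clock: 7.13
tool_pos: [0.514, 0.279, 0.0059]
ee_rot: [-2.407, -2.019, 0.001]
contact_force: [0.2, -0.1, -0.0]
finger_gap: 0.06
gripper_force: 0.0
```

Call:
step_arm(steps=[0,0,0,0,0,0,-0.4,0,0,-0.03,0,0,0,-0.4,0,0,-0.08,0,0,0,-0.4,0,0,-0.12,0,0,0,-0.4,0,0,-0.12,0,0,0,-0.4,0,0,-0.12,0,0,0,-0.4,0,0,-0.12,0,0,0,-0.4,0,0,-0.12,0,0,0,-0.4,0,0,0,0,0,0,-0.4,0,0,0,0,0,0,-0.4])

```text
clock: 7.97
tool_pos: [0.5159, 0.2797, 0.2232]
ee_rot: [2.405, 2.017, 0.01]
contact_force: [-0.8, -0.0, -1.5]
finger_gap: 0.0599
gripper_force: 0.0
```

Run:
```python
from h import *
o=bot.get_obs();print(o['clock'],o['tool_pos'],o['contact_force'])
cal=bot.calibration('wrist'); np.savez('wcal4.npz',**cal)
im=bot.capture('wrist'); cv2.imwrite('pics/w4.png',cv2.resize(im,(768,576))[:,:,::-1])
for t in ['duster','nozzle','filter_cube']:
    print(t,[(np.round(d['location'],4).tolist(),round(d['p'],2)) for d in bot.landmark_of('wrist',t)])
```

```text
7.9667 [0.51593832 0.2797467  0.2231696 ] [-0.84281868 -0.04733346 -1.45042011]
duster [([0.5122, 0.277, -0.0039], 0.6)]
nozzle [([0.6505, 0.3029, 0.0144], 0.79)]
filter_cube [([0.6993, 0.2923, -0.0042], 0.89), ([0.7249, 0.2076, -0.0011], 0.68)]
```

View pics/w4.png

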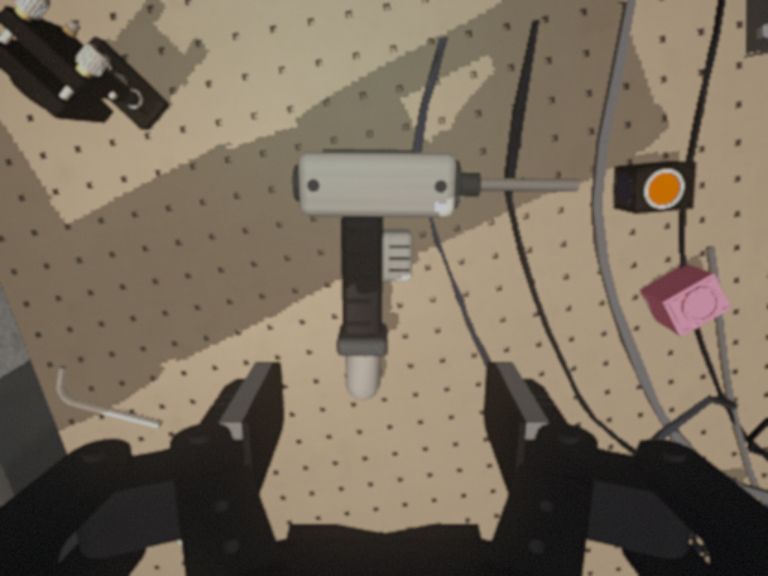

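After release the trigger is out again. The nozzle tube (tip 578,185) still points at the cube (653,188). The gun slid back only about 3-4 mm along its own jet line and did not turn. The arm is clear, so I'm handing in.

```bash
python3 -c "
from cell import bot
print(bot.sign_off())"
```

```text
the job is handed in; nothing more can be done
None
```

The long gun's trigger was squeezed fully into the second stage (about 35 N) for about 1 s, then released and the arm moved clear. By camera the gun is still aimed at the cube after sliding back about 3–4 mm along its jet line, the stub-nosed gun was not touched, and the job was handed in at about 8 s (no verdict was shown).

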